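Put the setting block away and snap the slide-lid case shut

TASK

The loose steel setting block belongs in the wooden slide-lid case beside its twin. Slide the lid back far enough, lower the block (do not drop it) right down into the empty pocket, and slide the lid fully home, over the sprung ridge at the mouth of the case until it has snapped shut. Both blocks must end up lying flat in their own pockets under the shut lid.

Things in the scene. Friction and masses are not known exactly. Their poses are not given: they have to be found in the camera images.
- case: Wooden case fixed to the bench, 160 mm long (x), 104 wide (y), 57 high; origin: centre of its underside. +x: the way the lid shuts. -x end: the mouth, a 42 mm low wall over which the lid slides out level. The opening between the 12 mm side walls is 80 mm wide; wall tops stand 7 mm above the lid. Inside floor 10 mm above the bench; strips 8 mm high on it bound two pockets, 55 (x) by 31 (y) mm.
- catch_ridge (a point): Top of the catch across the mouth wall: a round-topped sprung steel ridge, 71 mm toward -x from the case's middle, 46 mm above the bench. A bead under the lid rides up it from about 13 mm lid opening and is over it below about 6 mm (about 10 N along +x; the ridge gives way downward), then snaps in; elsewhere the lid runs easily.
- empty_pocket (a point): Where the block's centre must lie in the empty pocket, the one at the closed (+x) end: 33.9 mm toward +x from the case's middle, 25 mm above the bench (15 above the pocket floor). Axes as the case: the block's 50 mm length goes along x, its 25 mm width along y, about 3 mm play all round. Clear for block and fingers when the lid stands 75 to 85 mm open.
- full_pocket (a point): Centre of the other pocket, nearer the mouth (27.8 mm toward -x from the case's middle, 25 mm above the bench), where the twin block lies.
- lid_knob (a point): Centre of the head of the round steel knob on the lid: head 18 mm wide, 10 high, its top 18 mm above the lid face. Lid: light wood, 152 x 88 x 6 mm, loose in the case's grooves with 1 mm play, axes as the case; knob on its centre line, 32 mm from its mouth end. Lid opening = distance of the knob from knob_home along the case's -x: 22 to 45 mm at the start; past 120 mm the lid is nearly out.
- knob_home (a point): Where the knob's head centre is when the lid is fully shut: 48 mm toward -x from the case's middle, 63 mm above the bench; fixed to the case, axes as the case. The lid's end stop is 1 mm farther toward +x.
- block_center (a point): Centre of the loose setting block: bright steel, 25 x 50 x 30 mm (its x, y, z), about 0.34 kg, three dark holes in its top, standing flat on the open bench to the right of the case. Grasp it across its 25 mm width.
- mate_center (a point): Centre of the twin block, same size, lying in the pocket nearer the mouth with its 50 mm length along the case's x, partly or wholly under the lid.
There are look-alikes about, which are no part of the job. There is more than one size of the part that bears lid_knob; the job needs the larger.

How it is judged:
By the outcome, as a careful person would: the job done as asked, in the order asked, and still so for the second after the job is handed in, with the robot touching nothing.
It also fails if it takes over 67 s, if anything falls off the work surface, if the arm or the gripper's body presses on something with over 40 N, if the wrist force passes 120 N, or if a joint passes its speed limit or range.

ROBOT

A 7-joint arm with a two-finger parallel gripper is mounted at the origin on a cart in front of the work surface, level with it; the furniture and walls round the work are solid. World frame = base frame: x ahead of the robot, y to its left, z up, the work surface at z = 0. Lengths are in m, angles in rad, forces in N, time in s.
With the tool pointing down it reaches from about 0.4 to 0.875 m from the base axis. Payload 4.4 kg.
Tool frame: the origin (TCP) lies on the centre line of the jaws, within the pads' length; the fingertips stand 19 mm ahead of it and the grasp point (between the pads) is the TCP; z points along the fingers, y is the line along which they close (so a half turn about z gives the same grasp; the last joint's range is limited). The gripper opens to 85 mm and grips with 20 to 120 N. Pads are 22 mm wide; open, the fingers measure 114 mm over their backs; the gripper's body (76 mm by 85 mm) begins 54 mm behind the grasp point. The pads swing forward as they close: fully open they stand 13 mm farther back than shut.
Start: joints at [1.094, 0.628, 0.038, 1.517, -0.027, 0.996, -0.02], TCP at [0.26, -0.596, 0.25] pointing down, gripper open.
Joint ranges: [-3.06, 3.06], [-0.37, 2.12], [-1.25, 1.32], [0.18, 2.47], [-1.1, 4.24], [0.23, 1.98], [-2.94, 2.94]. Speed limits (rad/s): [2.57, 2.57, 3.14, 3.14, 3.14, 3.14, 3.14].

INTERFACE

Orientations are given as a rotation vector (axis times angle).
In Python, from cell import get_state, get_image, camera_model, hand_in gives the robot as it stands. The module is installed in compiled form; this text tells all that it offers.
- The arm moves only by the tool servo_tool, never from a script. Its argument "series" is one flat list of numbers, 7 for each row, row after row: the shift along the world's x, y, z in mm, then the turn, a rotation vector about the world's x, y, z in rad, then the opening, from -1 (shut) to 1 (fully open). A call has 1 to 20 rows; each row shifts and turns the commanded pose from where the row before left it; what a row does not reach is not made up. A row lasts 1/12 s, in which the tool goes at most 41.7 mm and 7.16 degrees, less where a joint would pass 70% of its speed; a pose out of reach is approached as far as the arm can. A call with a gripper value outside its range is refused whole. The fingers move at their own pace and stop on an object; the grip force is fixed at half the most. Time passes only in rows, so rows that do not move let the fingers close. It gives the time, the measured TCP pose, the force, the opening and the grip force at its end, in the units of the state.
- get_state(): the state, without advancing time (a new reading comes with each control period).
- get_image(name): name is "scene" or "top"; returns (picture, depth): 420x560x3 uint8, red, green, blue; 420x560 float32, m along the optical axis (not along the pixel's ray), 0 where there is no reading.
- camera_model(name): a dict with "fx", "fy", "cx", "cy" (pixels), "cam_to_world" (4x4, takes a point from camera to world coordinates). Camera axes: x right, y down, z forward; pixel columns grow to the right and rows downward; lengths in m; the calibration is good to about 2 mm. A picture is of the moment at which its call begins. camera_model takes no time and is no camera call.
- hand_in(): hands the job in; it is judged then, once.
The state is a dict: "clock": time; "qpos": joint angles; "qvel": joint speeds; "effort": joint torques, N m; "eef_pos": TCP position; "orientation": TCP orientation; "contact_force": force on the tool from outside, world axes, zero at the start; "torque": the same for the moment, N m; "gripper_width": opening from 0.0 (shut) to 1.0 (fully open); "grip_force": force on a finger pad.
Only numpy, scipy, OpenCV 4.12 (cv2) and the standard library are available. Lean on these libraries where they do the work, as an engineer would, in place of code of your own. Each camera call takes 0.05 s, during which the arm holds its last target. There are 200 camera calls.

## Working session

There is one attempt and no reset: what is moved stays moved. The work goes in short steps, Python scripts to look and compute and a tool call to move; the robot and the scene stay as the last step left them, time stands still between calls to the robot, and variables do not carry over. Pictures are saved under pics/ and viewed, at most 10 in all, crops included, and the job is handed in when it is done.

Besides the shell and the picture viewer there is one more tool, called after "Emit:" by a JSON object that holds its "api" and its "payload", one argument or row to a line. servo_tool: Moves the arm, as the interface text tells. Its arguments: {"type":"object","properties":{"series":{"type":"array","items":{"type":"number"}}},"required":["series"]}

```bash
mkdir -p pics
cat > h.py <<'E'
import numpy as np,cv2
from cell import *
def snap(n,f):
    im,d=get_image(n); np.savez(f'pics/{f}.npz',im=im,d=d); cv2.imwrite(f'pics/{f}.png',im[:,:,::-1]); return im,d
def pts(n,d):
    m=camera_model(n); v,u=np.mgrid[:420,:560]
    p=np.stack([(u-m['cx'])/m['fx']*d,(v-m['cy'])/m['fy']*d,d],-1)
    T=np.array(m['cam_to_world']); return p@T[:3,:3].T+T[:3,3]
def ray(n,u,v,z):
    m=camera_model(n);T=np.array(m['cam_to_world'])
    r=T[:3,:3]@[(u-m['cx'])/m['fx'],(v-m['cy'])/m['fy'],1]
    return T[:3,3]+r*(z-T[2,3])/r[2]
E
python3 - <<'E'
from h import *
for n in('top','scene'):
    snap(n,n+'0'); m=camera_model(n); print(m['fx'],np.round(m['cam_to_world'],3).tolist())
print(get_state())
E
```

```text
501.4150855874791 [[-0.019, -0.991, 0.133, 0.387], [-1.0, 0.019, 0.004, 0.116], [-0.006, -0.133, -0.991, 1.148], [0.0, 0.0, 0.0, 1.0]]
474.87787934415536 [[-0.795, -0.444, 0.413, -0.024], [-0.606, 0.601, -0.521, 0.815], [-0.016, -0.664, -0.747, 1.055], [0.0, 0.0, 0.0, 1.0]]
{'clock': 0.1, 'qpos': array([ 1.09420528,  0.62928218,  0.03846663,  1.51827787, -0.02697345,
        0.99631337, -0.01997615]), 'qvel': array([ 0.00015686, -0.00121927,  0.00052603, -0.00211932,  0.00133039,
        0.00092144,  0.00244205]), 'effort': array([ 2.72420366e-03, -5.64539981e+01,  1.23069249e+00, -1.93974996e+01,
        1.13972308e-02,  5.45708870e-03, -3.14957038e-05]), 'eef_pos': array([ 0.25936159, -0.59542445,  0.24945978]), 'orientation': array([-3.07387383e+00, -6.40423481e-01,  6.48298064e-04]), 'contact_force': array([-0.29827133, -0.36626872,  0.23031867]), 'torque': array([ 0.00196985,  0.02688288, -0.02464917]), 'grip_force': 0.0, 'gripper_width': 0.9925904157148062}
```

View pics/top0.png

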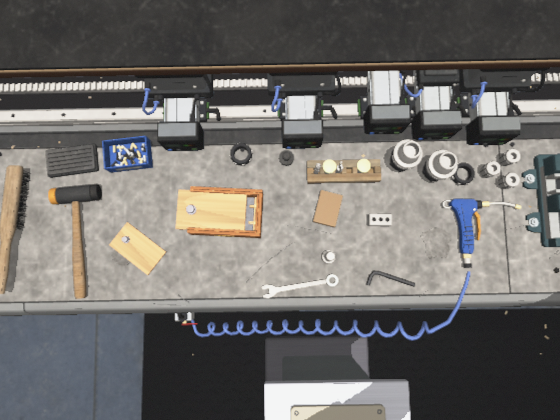

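View pics/scene0.png

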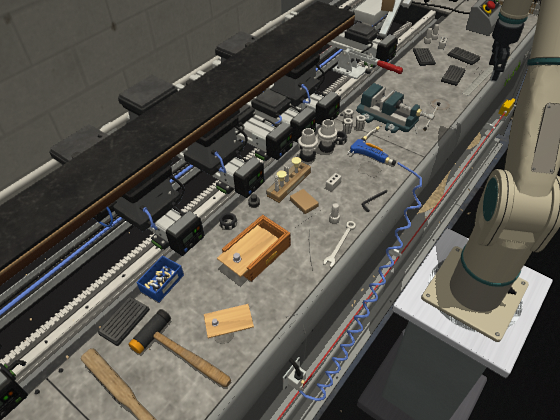

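Top view: the case is at about (220,212), its lid slid out to the left and the knob at (191,209). Its mouth faces image left (world +y). The three-hole block is at (380,220).

Knob candidates are (191,209), on the lid in the case's grooves, and (125,239), on the smaller loose lid on the bench. Block candidates are the three-hole steel block at (380,220), and the brown block at (327,208), which is wood. I'll confirm these in a crop and measure them.

Run:
```python
from h import *
z=np.load('pics/top0.npz');im,d=z['im'],z['d'];P=pts('top',d)
c=im[150:280,100:410]
cv2.imwrite('pics/crop1.png',cv2.resize(c[:,:,::-1],None,fx=2.58,fy=2.58,interpolation=cv2.INTER_CUBIC))
hsv=cv2.cvtColor(im,cv2.COLOR_RGB2HSV)
def rep(name,mask):
    k=P[mask]; r=cv2.minAreaRect(k[:,:2].astype(np.float32)*1000)
    print(name,mask.sum(),np.round(np.median(k,0)*1000,1),'rect',np.round(np.array(r[0]),1),np.round(r[1],1),round(r[2],1))
def box(u0,u1,v0,v1):
    m=np.zeros(d.shape,bool);m[v0:v1,u0:u1]=1;return m
zz=P[...,2]
rep('block top',box(360,400,205,235)&(zz>.02)&(zz<.04))
rep('case walls',box(172,272,178,245)&(zz>.050)&(zz<.062)&(hsv[...,1]>0))
rep('knob',box(180,203,198,220)&(zz>.060))
rep('lid',box(172,250,185,235)&(zz>.045)&(zz<.0535))
rep('knob2',box(115,135,230,250)&(zz>.015))
rep('twin etc in case',box(235,262,190,232)&(zz>.03)&(zz<.045))
for u,v in((191,209),(186,186),(262,188),(262,236),(188,234),(250,200),(250,215),(250,225),(220,210),(380,220)): print(u,v,np.round(P[v,u]*1000))
```

```text
block top 255 [ 506.6 -104.9   30.5] rect [ 506.7 -105.4] [50.7 24.1] 87.9
case walls 2685 [529.7 255.   53.1] rect [530.6 253.9] [186.8 104.8] 86.2
knob 58 [533.1 313.7  68.8] rect [460.1 221.8] [256.6  17.3] 51.3
lid 2200 [531.3 270.3  50.8] rect [531.6 268.3] [158.8 104.7] 86.1
knob2 30 [474.1 471.5  18.8] rect [434.3 296.8] [373.3  11.9] 77.0
twin etc in case 24 [531.9 172.1  39. ] rect [528.1 176.5] [53.8 72.3] 70.0
191 209 [532. 311.  70.]
186 186 [597. 336.  -4.]
262 188 [587. 159.   2.]
262 236 [476. 160.   2.]
188 234 [484. 331.  -1.]
250 200 [558. 186.  12.]
250 215 [524. 187.   6.]
250 225 [501. 187.  10.]
220 210 [531. 250.  51.]
380 220 [ 504. -105.   32.]
```

View pics/crop1.png

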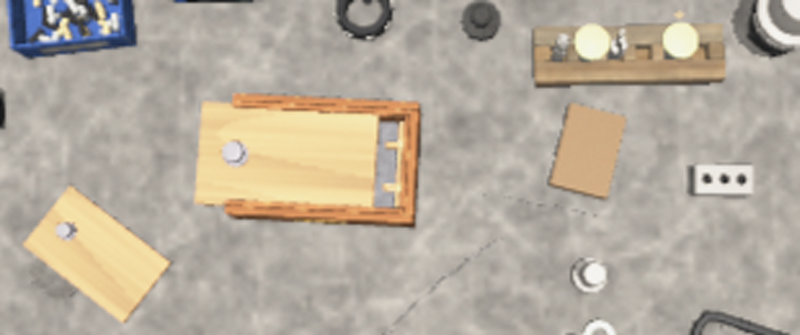

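The crop confirms the lid in the case, with the larger knob at crop (233,152), and the three-hole block at crop (722,179). The spare lid is smaller and lies on the bench. Next I'll refine the case pose and the knob.

Run:
```python
from h import *
z=np.load('pics/top0.npz');im,d=z['im'],z['d']
hsv=cv2.cvtColor(im,cv2.COLOR_RGB2HSV)
print(hsv[191,220],hsv[200,220],hsv[212,261],hsv[209,191],hsv[220,371],hsv[180,220])
def rect(mask,h):
    mask=mask.astype(np.uint8)
    n,l,s,c=cv2.connectedComponentsWithStats(mask); k=1+np.argmax(s[1:,4]); vv,uu=np.nonzero(l==k)
    q=np.array([ray('top',u,v,h)[:2]*1000 for u,v in zip(uu,vv)],np.float32); r=cv2.minAreaRect(q)
    print(s[k],np.round(r[0],1),np.round(r[1],1),round(r[2],1),'mean',np.round(q.mean(0),1)); return q
def box(u0,u1,v0,v1):
    m=np.zeros(d.shape,bool);m[v0:v1,u0:u1]=1;return m
H,S,V=[hsv[...,i].astype(int) for i in range(3)]
walls=box(170,272,178,245)&(S>150)&(H<16)
q=rect(walls,.057)
lid=box(160,272,178,245)&(S>70)&(S<=150)&(H<25); rect(lid,.050)
rect(box(182,201,200,219)&(S<60),.068)
rect(box(360,400,205,235)&(V>150)&(S<60),.030)
# outer wall lines
vv,uu=np.nonzero(walls)
for f,nm in((np.min,'far'),(np.max,'near')):
    us=np.arange(192,258); p=np.array([ray('top',u,f(vv[uu==u]),.057)[:2]*1000 for u in us if (uu==u).any()])
    a,b=np.polyfit(p[:,1],p[:,0],1); print(nm,'x=',round(a,4),'*y+',round(b,1),np.degrees(np.arctan(a)),np.std(p[:,0]-a*p[:,1]-b))
```

```text
[ 13 144 218] [ 21  86 243] [ 13 143 153] [162   6 230] [ 18  11 231] [ 15  20 182]Traceback (most recent call last):
  File "<stdin>", line 14, in <module>
  File "<stdin>", line 7, in rect
    return _wrapfunc(a, 'argmax', axis=axis, out=out, **kwds)
    return bound(*args, **kwds)
ValueError: attempt to get argmax of an empty sequence
```

Emit:
{"api": "servo_tool", "payload": {
  "series": [30,41,0,0,0,0,1,30,41,0,0,0,0,1,30,41,0,0,0,0,1,25,41,0,0,0,0.1,1,25,41,0,0,0,0.1,1,25,41,0,0,0,0.1,1,20,41,0,0,0,0.1,1,20,41,0,0,0,0.1,1,20,41,0,0,0,0.1,1,20,41,0,0,0,0.1,1,20,41,0,0,0,0.1,1,5,41,0,0,0,0,1,0,41,0,0,0,0,1,0,41,0,0,0,0,1,0,41,0,0,0,0,1]
}}

```text
clock: 1.35
eef_pos: [0.4943, -0.0352, 0.25]
orientation: [-2.583, -1.787, 0.001]
contact_force: [0.4, -0.1, 1.4]
gripper_width: 1.0
grip_force: 0.0
```

```bash
cat > m.py <<'E'
from h import *
z=np.load('pics/top0.npz');im,d=z['im'],z['d']
hsv=cv2.cvtColor(im,cv2.COLOR_RGB2HSV)
def rect(mask,h):
    n,l,s,c=cv2.connectedComponentsWithStats(mask.astype(np.uint8)); k=1+np.argmax(s[1:,4]); vv,uu=np.nonzero(l==k)
    q=np.array([ray('top',u,v,h)[:2]*1000 for u,v in zip(uu,vv)],np.float32); r=cv2.minAreaRect(q)
    print(s[k],np.round(r[0],1),np.round(r[1],1),round(r[2],1),'mean',np.round(q.mean(0),1)); return l==k
def box(u0,u1,v0,v1):
    m=np.zeros(d.shape,bool);m[v0:v1,u0:u1]=1;return m
H,S,V=[hsv[...,i].astype(int) for i in range(3)]
walls=rect(box(170,272,178,245)&(S>115)&(H<17),.057)
rect(box(160,272,178,245)&(S>50)&(S<=115)&(H<28)&(H>16)&(V>190),.050)
rect(box(182,201,200,219)&(S<40),.068)
rect(box(360,400,205,235)&(V>150)&(S<60),.030)
vv,uu=np.nonzero(walls)
for f,nm in((np.min,'far'),(np.max,'near')):
    p=np.array([ray('top',u,f(vv[uu==u]),.057)[:2]*1000 for u in range(192,258) if (uu==u).any()])
    a,b=np.polyfit(p[:,1],p[:,0],1); print(nm,'x=',round(a,4),'*y+',round(b,1),np.degrees(np.arctan(a)),np.std(p[:,0]-a*p[:,1]-b))
E
python3 m.py
```

```text
[ 187  187   76   51 1068] [527.1 239.1] [160.6 106.1] 85.9 mean [524.  223.3]Traceback (most recent call last):
  File "m.py", line 12, in <module>
    rect(box(160,272,178,245)&(S>50)&(S<=115)&(H<28)&(H>16)&(V>190),.050)
    ~~~~^^^^^^^^^^^^^^^^^^^^^^^^^^^^^^^^^^^^^^^^^^^^^^^^^^^^^^^^^^^^^^^^^
  File "m.py", line 6, in rect
    q=np.array([ray('top',u,v,h)[:2]*1000 for u,v in zip(uu,vv)],np.float32); r=cv2.minAreaRect(q)
                ~~~^^^^^^^^^^^^^
  File "h.py", line 10, in ray
    m=camera_model(n);T=np.array(m['cam_to_world'])
ValueError: time passes only in moves, steps and waits
```

```bash
python3 - <<'E'
s=open('h.py').read()
s=s.replace("def snap","import functools\ncamera_model=functools.cache(camera_model)\ndef snap");open('h.py','w').write(s)
E
python3 m.py
```

```text
[ 187  187   76   51 1068] [527.1 239.1] [160.6 106.1] 85.9 mean [524.  223.3]
[ 175  189   72   41 2413] [532. 271.] [152.7  87.6] 85.9 mean [531.6 270.7]
[186 205  10  10  77] [531.6 312.6] [19.9 19.6] 0.2 mean [532.5 312.5]
[ 360  205   40   30 1126] [ 506.  -104.5] [88.9 65.3] 88.9 mean [ 506.  -104.9]
far x= 0.0679 *y+ 562.8 3.885443747479115 0.6558578293884516
near x= 0.0674 *y+ 459.8 3.85721904170606 1.0501535817227934
```

The sizes match: case 160x104, lid 152x88, and the knob 25.6 mm from home. The case centre is (527.6,239) with -x along (0.068,0.998), and the knob is at (532.5,312.5). I'll move above the knob with the jaws along the case's x.

Emit:
{"api": "servo_tool", "payload": {
  "series": [2.5,23.2,-8.5,0,0,0.124,0.2,2.5,23.2,-8.5,0,0,0.124,0.2,2.5,23.2,-8.5,0,0,0.124,0.2,2.5,23.2,-8.5,0,0,0.124,0.2,2.5,23.2,-8.5,0,0,0.124,0.2,2.5,23.2,-8.5,0,0,0.124,0.2,2.5,23.2,-8.5,0,0,0.124,0.2,2.5,23.2,-8.5,0,0,0.124,0.2,2.5,23.2,-8.5,0,0,0.124,0.2,2.5,23.2,-8.5,0,0,0.124,0.2,2.5,23.2,-8.5,0,0,0.124,0.2,2.5,23.2,-8.5,0,0,0.124,0.2,2.5,23.2,-8.5,0,0,0.124,0.2,2.5,23.2,-8.5,0,0,0.124,0.2,2.5,23.2,-8.5,0,0,0.124,0.2,0,0,0,0,0,0,0.2,0,0,0,0,0,0,0.2]
}}

```text
clock: 2.77
eef_pos: [0.5313, 0.312, 0.1218]
orientation: [-0.109, -3.138, 0.0]
contact_force: [-0.7, -0.5, 0.1]
gripper_width: 0.602
grip_force: 0.0
```

Emit:
{"api": "servo_tool", "payload": {
  "series": [0.3,0,-8,0,0,0,0.2,0.3,0,-8,0,0,0,0.2,0.3,0,-8,0,0,0,0.2,0.3,0,-8,0,0,0,0.2,0,0,-7,0,0,0,0.2,0,0,-7,0,0,0,0.2,0,0,0,0,0,0,0.2,0,0,0,0,0,0,-0.2,0,0,0,0,0,0,-0.6,0,0,0,0,0,0,-1,0,0,0,0,0,0,-1,0,0,0,0,0,0,-1,0,0,0,0,0,0,-1,0,0,0,0,0,0,-1]
}}

```text
clock: 3.93
eef_pos: [0.5338, 0.3114, 0.0775]
orientation: [0.111, 3.139, 0.001]
contact_force: [-1.1, -0.1, 4.5]
gripper_width: 0.171
grip_force: 58.8
```

Emit:
{"api": "servo_tool", "payload": {
  "series": [0,0,1,0,0,0,-1,0,0,0,0,0,0,-1,0.2,3,0,0,0,0,-1,0.2,3,0,0,0,0,-1,0.2,3,0,0,0,0,-1,0.2,3,0,0,0,0,-1,0,0,0,0,0,0,-1]
}}

```text
clock: 4.52
eef_pos: [0.534, 0.3242, 0.0777]
orientation: [-0.11, -3.139, -0.002]
contact_force: [0.4, 1.2, -1.3]
gripper_width: 0.171
grip_force: 58.7
```

Run:
```python
from h import *
a,_=snap('top','t1');b,_=snap('scene','s1')
c=np.vstack([cv2.resize(x[:,:,::-1],(560,280),interpolation=cv2.INTER_CUBIC) for x in (a[160:260,130:330],b[200:300,180:380])])
cv2.imwrite('pics/c2.png',c)
```

```text
(no output)
```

View pics/c2.png

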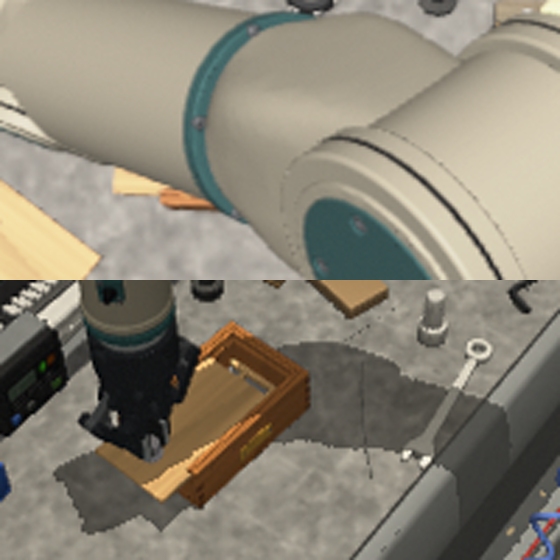

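The scene view shows the fingers holding the knob at crop (152,445), with the lid following. I'll pull it to about 80 mm open.

Emit:
{"api": "servo_tool", "payload": {
  "series": [0.3,4,0,0,0,0,-1,0.3,4,0,0,0,0,-1,0.3,4,0,0,0,0,-1,0.3,4,0,0,0,0,-1,0.3,4,0,0,0,0,-1,0.3,4,0,0,0,0,-1,0.3,4,0,0,0,0,-1,0.3,4,0,0,0,0,-1,0.3,4,0,0,0,0,-1,0.3,4,0,0,0,0,-1,0,2,0,0,0,0,-1,0,0,0,0,0,0,-1,0,0,0,0,0,0,-1]
}}

```text
clock: 5.7
eef_pos: [0.5372, 0.3649, 0.0778]
orientation: [-0.111, -3.14, 0.0]
contact_force: [0.0, 0.0, -1.0]
gripper_width: 0.172
grip_force: 58.7
```

Emit:
{"api": "servo_tool", "payload": {
  "series": [0,0,0,0,0,0,0.0,0,0,0,0,0,0,0.0,0,0,0,0,0,0,0.0,0,0,0,0,0,0,0.0,0,0,15,0,0,0,0.0,0,0,25,0,0,0,0.0,0,0,30,0,0,0,0.0,0,0,30,0,0,0,0.0,0,0,0,0,0,0,0.0]
}}

```text
clock: 6.45
eef_pos: [0.5397, 0.3681, 0.1854]
orientation: [0.111, 3.131, 0.013]
contact_force: [0.5, 1.0, 0.2]
gripper_width: 0.503
grip_force: 0.0
```

Emit:
{"api": "servo_tool", "payload": {
  "series": [-1.6,-23.5,0,0,0,-0.077,0.2,-1.6,-23.5,0,0,0,-0.077,0.2,-1.6,-23.5,0,0,0,-0.077,0.2,-1.6,-23.5,0,0,0,-0.077,0.2,-1.6,-23.5,0,0,0,-0.077,0.2,-1.6,-23.5,0,0,0,-0.077,0.2,-1.6,-23.5,0,0,0,-0.077,0.2,-1.6,-23.5,0,0,0,-0.077,0.2,-1.6,-23.5,0,0,0,-0.077,0.2,-1.6,-23.5,0,0,0,-0.077,0.2,-1.6,-23.5,0,0,0,-0.077,0.2,-1.6,-23.5,0,0,0,-0.077,0.2,-1.6,-23.5,0,0,0,-0.077,0.2,-1.6,-23.5,0,0,0,-0.077,0.2,-1.6,-23.5,0,0,0,-0.077,0.2,-1.6,-23.5,0,0,0,-0.077,0.2,-1.6,-23.5,0,0,0,-0.077,0.2,-1.6,-23.5,0,0,0,-0.077,0.2,-1.6,-23.5,0,0,0,-0.077,0.2,-1.6,-23.5,0,0,0,-0.077,0.2]
}}

```text
clock: 8.12
eef_pos: [0.5055, -0.1059, 0.1789]
orientation: [2.268, 2.172, 0.002]
contact_force: [-0.3, -1.3, -0.2]
gripper_width: 0.596
grip_force: 0.0
```

```bash
python3 - <<'E'
from h import *
s=get_state();print(s['clock'],s['eef_pos'],s['orientation'],s['gripper_width'])
a,_=snap('top','t2');b,_=snap('scene','s2')
cv2.imwrite('pics/c3.png',cv2.resize(a[160:280,150:410,::-1],None,fx=3,fy=3,interpolation=cv2.INTER_CUBIC))
E
sed -e "s/top0/t2/" -e '/^rect(box(3/d' m.py|python3
```

```text
8.1167 [ 0.50552434 -0.10593908  0.17889802] [2.26835215e+00 2.17210393e+00 1.92281203e-03] 0.5961303057838043
[ 187  187   76   51 1103] [527.2 239. ] [160.5 105.7] 86.2 mean [526.1 222.7]
[ 160  188   75   42 2371] [533.9 303.5] [166.7  89.1] 86.5 mean [534.7 311.1]Traceback (most recent call last):
  File "<stdin>", line 13, in <module>
  File "<stdin>", line 5, in rect
    return _wrapfunc(a, 'argmax', axis=axis, out=out, **kwds)
    return bound(*args, **kwds)
ValueError: attempt to get argmax of an empty sequence
```

View pics/c3.png

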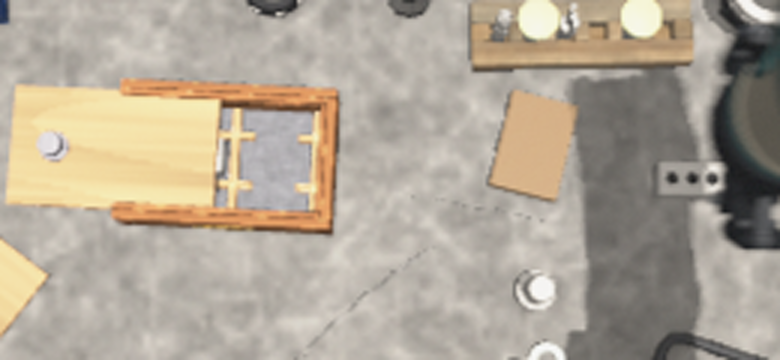

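The lid is about 80 mm open, with the knob at px (167,209). The empty pocket shows between strips at crop x 240–312 and y 139–182. I'll get the pocket centre from these strips as a second check, and go down on the block.

Run:
```python
from h import *
z=np.load('pics/t2.npz');im=z['im']
print(np.round(ray('top',167,208.7,.068)*1000,1))
print('L-strips row profile (sat) at v=213:',[(u,int(cv2.cvtColor(im,cv2.COLOR_RGB2HSV)[213,u,1])) for u in range(221,262)])
h=cv2.cvtColor(im,cv2.COLOR_RGB2HSV)
print('col 233:',[(v,int(h[v,233,1])) for v in range(190,234)]);print('col 251:',[(v,int(h[v,251,1])) for v in range(190,234)])
for u,v in ((230,206.3),(230,220.7),(254,206.3),(254,220.7)): print(np.round(ray('top',u,v,.018)*1000,1))
```

```text
[534.3 363.7  68. ]
L-strips row profile (sat) at v=213: [(221, 96), (222, 18), (223, 11), (224, 18), (225, 4), (226, 64), (227, 84), (228, 83), (229, 99), (230, 9), (231, 5), (232, 6), (233, 6), (234, 4), (235, 6), (236, 4), (237, 4), (238, 4), (239, 3), (240, 1), (241, 4), (242, 3), (243, 6), (244, 6), (245, 6), (246, 6), (247, 7), (248, 4), (249, 3), (250, 3), (251, 3), (252, 4), (253, 20), (254, 82), (255, 109), (256, 139), (257, 144), (258, 144), (259, 140), (260, 140), (261, 144)]
col 233: [(190, 141), (191, 126), (192, 133), (193, 145), (194, 137), (195, 137), (196, 59), (197, 6), (198, 3), (199, 6), (200, 6), (201, 6), (202, 3), (203, 7), (204, 78), (205, 86), (206, 103), (207, 21), (208, 4), (209, 3), (210, 4), (211, 3), (212, 4), (213, 6), (214, 4), (215, 4), (216, 4), (217, 4), (218, 6), (219, 3), (220, 67), (221, 98), (222, 86), (223, 50), (224, 4), (225, 3), (226, 6), (227, 6), (228, 6), (229, 37), (230, 130), (231, 144), (232, 145), (233, 142)]
col 251: [(190, 142), (191, 143), (192, 142), (193, 141), (194, 143), (195, 135), (196, 137), (197, 26), (198, 4), (199, 4), (200, 7), (201, 6), (202, 6), (203, 4), (204, 16), (205, 79), (206, 84), (207, 91), (208, 10), (209, 4), (210, 4), (211, 4), (212, 4), (213, 3), (214, 4), (215, 4), (216, 4), (217, 6), (218, 6), (219, 1), (220, 4), (221, 53), (222, 75), (223, 58), (224, 47), (225, 6), (226, 6), (227, 4), (228, 3), (229, 4), (230, 63), (231, 138), (232, 145), (233, 145)]
[543.9 231.7  18. ]
[510.9 231.9  18. ]
[542.8 177.1  18. ]
[509.9 177.5  18. ]
```

Emit:
{"api": "servo_tool", "payload": {
  "series": [0.1,0.1,-20,0,0,0,0.2,0.1,0.1,-25,0,0,0,0.2,0.1,0.1,-25,0,0,0,0.2,0.1,0.1,-25,0,0,0,0.2,0.1,0.1,-20,0,0,0,0.2,0,0.1,-20,0,0,0,0.2,0,0,-10,0,0,0,0.2,0,0,0,0,0,0,0.2,0,0,0,0,0,0,0.2]
}}

```text
clock: 8.97
eef_pos: [0.5061, -0.1039, 0.0332]
orientation: [-2.264, -2.177, -0.001]
contact_force: [-1.5, 0.2, -0.0]
gripper_width: 0.598
grip_force: 0.0
```

The pocket strips measure 31.1 x 53.9 mm (nominal 31 x 55), centred at about (526.3,206.2). Now I'll grip the block.

Emit:
{"api": "servo_tool", "payload": {
  "series": [0,-0.8,-2.5,0,0,0,0.2,0,0,0,0,0,0,-0.1,0,0,0,0,0,0,-0.3,0,0,0,0,0,0,-0.6,0,0,0,0,0,0,-1,0,0,0,0,0,0,-1,0,0,0,0,0,0,-1,0,0,0,0,0,0,-1,0,0,0,0,0,0,-1]
}}

```text
clock: 9.72
eef_pos: [0.5064, -0.1055, 0.0314]
orientation: [2.264, 2.175, 0.001]
contact_force: [-1.1, -0.2, 5.6]
gripper_width: 0.275
grip_force: 60.1
```

Emit:
{"api": "servo_tool", "payload": {
  "series": [0,0,10,0,0,0,-1,0,0,20,0,0,0,-1,0,0,25,0,0,0,-1,0,0,25,0,0,0,-1,0,0,20,0,0,0,-1,1.5,20,0,0,0,-0.002,-1,1.5,22,0,0,0,-0.002,-1,1.5,22,0,0,0,-0.002,-1,1.5,22,0,0,0,-0.002,-1,1.5,22,0,0,0,-0.002,-1,1.5,22,0,0,0,-0.002,-1,1.5,22,0,0,0,-0.002,-1,1.5,22,0,0,0,-0.002,-1,1.5,22,0,0,0,-0.002,-1,1.5,22,0,0,0,-0.002,-1,1.5,22,0,0,0,-0.002,-1,1.5,22,0,0,0,-0.002,-1,1.5,22,0,0,0,-0.002,-1,0.5,22,0,0,0,-0.002,-1,0,5,0,0,0,0,-1]
}}

```text
clock: 11.38
eef_pos: [0.5251, 0.2111, 0.131]
orientation: [-2.288, -2.148, -0.005]
contact_force: [-0.4, 1.4, -3.4]
gripper_width: 0.275
grip_force: 59.4
```

Emit:
{"api": "servo_tool", "payload": {
  "series": [0,0,0,0,0,0,-1,0,0,0,0,0,0,-1]
}}

```text
clock: 11.55
eef_pos: [0.5252, 0.2048, 0.1304]
orientation: [2.295, 2.145, -0.003]
contact_force: [0.2, -0.2, -3.8]
gripper_width: 0.275
grip_force: 59.4
```

Run:
```python
from h import *
b,_=snap('scene','s3')
cv2.imwrite('pics/c4.png',cv2.resize(b[190:290,200:330,::-1],None,fx=5,fy=5,interpolation=cv2.INTER_CUBIC))
print(get_state()['eef_pos'])
```

```text
[0.52543507 0.2038801  0.13026714]
```

View pics/c4.png

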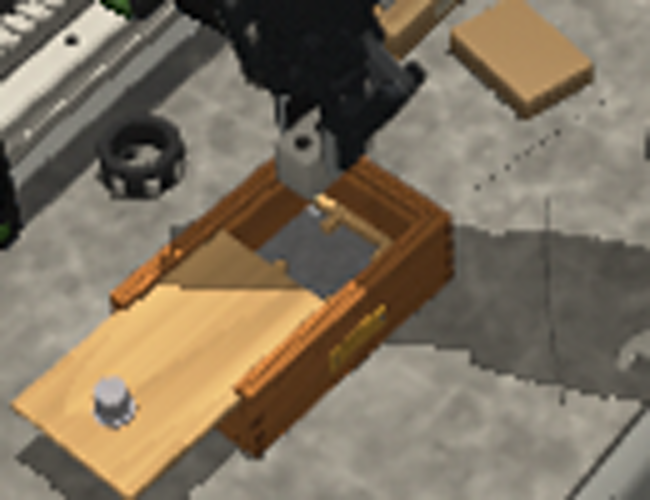

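The scene crop shows the block held level above the open pocket, with the lid clear. I'll correct sideways and lower it to just above the strips.

Emit:
{"api": "servo_tool", "payload": {
  "series": [0.5,1,-12,0,0,0,-1,0.4,0.9,-12,0,0,0,-1,0,0,-12,0,0,0,-1,0,0,-12,0,0,0,-1,0,0,-10,0,0,0,-1,0,0,-8,0,0,0,-1,0,0,-6,0,0,0,-1,0,0,-4,0,0,0,-1,0,0,0,0,0,0,-1,0,0,0,0,0,0,-1]
}}

```text
clock: 12.43
eef_pos: [0.5268, 0.2078, 0.0543]
orientation: [2.296, 2.145, 0.0]
contact_force: [-0.4, -0.3, -3.5]
gripper_width: 0.274
grip_force: 59.5
```

Emit:
{"api": "servo_tool", "payload": {
  "series": [-0.3,-1.6,0,0,0,0,-1,0,0,-1.5,0,0,0,-1,0,0,-1.5,0,0,0,-1,0,0,-1.5,0,0,0,-1,0,0,-1.5,0,0,0,-1,0,0,-1,0,0,0,-1,0,0,0,0,0,0,-1]
}}

```text
clock: 13.02
eef_pos: [0.5263, 0.206, 0.0471]
orientation: [-2.295, -2.145, 0.001]
contact_force: [1.0, 0.1, -3.5]
gripper_width: 0.276
grip_force: 59.5
```

Emit:
{"api": "servo_tool", "payload": {
  "series": [0,0,-1.3,0,0,0,-1,0,0,-1.3,0,0,0,-1,0,0,-1.2,0,0,0,-1,0,0,-1,0,0,0,-1,0,0,0,0,0,0,-1,0,0,0,0,0,0,-1]
}}

```text
clock: 13.52
eef_pos: [0.5263, 0.206, 0.0424]
orientation: [-2.296, -2.145, 0.0]
contact_force: [0.6, -0.2, -3.2]
gripper_width: 0.276
grip_force: 59.5
```

Emit:
{"api": "servo_tool", "payload": {
  "series": [0,0,-0.6,0,0,0,-1,0,0,-0.6,0,0,0,-1,0,0,0,0,0,0,-1,0,0,0,0,0,0,-1]
}}

```text
clock: 13.85
eef_pos: [0.5265, 0.2061, 0.0415]
orientation: [2.296, 2.145, 0.001]
contact_force: [-0.1, 0.0, -2.1]
gripper_width: 0.276
grip_force: 59.6
```

Emit:
{"api": "servo_tool", "payload": {
  "series": [0,0,-0.6,0,0,0,-1,0,0,0,0,0,0,-1,0,0,0,0,0,0,-1]
}}

```text
clock: 14.1
eef_pos: [0.5265, 0.2061, 0.0414]
orientation: [2.295, 2.144, 0.001]
contact_force: [-2.2, -0.3, 6.1]
gripper_width: 0.276
grip_force: 60.5
```

The block is seated on the floor: 6 N upward at the expected height. I'll release it slightly, lift, and go back to the knob.

Emit:
{"api": "servo_tool", "payload": {
  "series": [0,0,0,0,0,0,-0.3,0,0,0,0,0,0,-0.15,0,0,0,0,0,0,-0.15,0,0,0,0,0,0,-0.15,0,0,6,0,0,0,-0.15,0,0,10,0,0,0,-0.15,0,0,20,0,0,0,-0.15,0,0,25,0,0,0,-0.15,0,0,25,0,0,0,-0.15]
}}

```text
clock: 14.85
eef_pos: [0.5261, 0.206, 0.1282]
orientation: [-2.295, -2.145, 0.001]
contact_force: [0.4, -0.1, 1.2]
gripper_width: 0.426
grip_force: 0.0
```

Emit:
{"api": "servo_tool", "payload": {
  "series": [0.4,8,0,0,0,0.0785,0.2,0.4,8,0,0,0,0.0785,0.2,0.4,8,0,0,0,0.0785,0.2,0.4,8,0,0,0,0.0785,0.2,0.4,8,0,0,0,0.0785,0.2,0.4,8,0,0,0,0.0785,0.2,0.4,8,0,0,0,0.0785,0.2,0.4,8,0,0,0,0.0785,0.2,0.4,8,0,0,0,0.0785,0.2,0.4,8,0,0,0,0.0785,0.2,0.4,8,0,0,0,0.0785,0.2,0.4,8,0,0,0,0.0785,0.2,0.4,8,0,0,0,0.0785,0.2,0.4,8,0,0,0,0.0785,0.2,0.4,8,0,0,0,0.0785,0.2,0.4,8,0,0,0,0.0785,0.2,0.4,8,0,0,0,0.0785,0.2,0.4,8,0,0,0,0.0785,0.2,0.4,8,0,0,0,0.0785,0.2,0.4,7,0,0,0,0.0785,0.2]
}}

```text
clock: 16.52
eef_pos: [0.5347, 0.3654, 0.1278]
orientation: [0.102, 3.139, 0.0]
contact_force: [0.1, 1.0, -0.6]
gripper_width: 0.599
grip_force: 0.0
```

Run:
```python
from h import *
b,_=snap('scene','s4')
cv2.imwrite('pics/c5.png',cv2.resize(b[190:290,200:330,::-1],None,fx=5,fy=5,interpolation=cv2.INTER_CUBIC))
s=get_state();print(s['eef_pos'],s['orientation'])
```

```text
[0.53448348 0.36719569 0.12782037] [0.09536411 3.13921615 0.00371341]
```

View pics/c5.png

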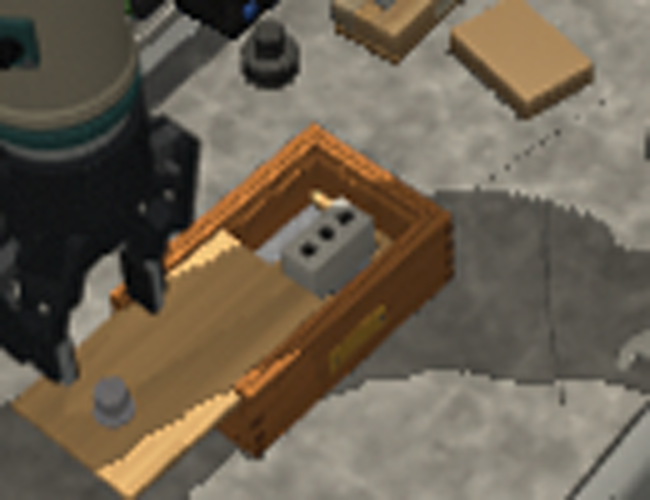

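The block sits in the pocket with its holes up, at crop (328,240). I'll check from depth that its top is level at 40 mm.

Run:
```python
from h import *
z=np.load('pics/s4.npz');P=pts('scene',z['d'])*1000
v,u=np.mgrid[228:252,254:278];q=P[228:252,254:278].reshape(-1,3)
s=(q[:,2]>30)&(q[:,2]<48)&(q[:,1]>178)&(q[:,1]<235); q=q[s]
A=np.c_[q[:,:2]-q[:,:2].mean(0),np.ones(len(q))];k=np.linalg.lstsq(A,q[:,2],rcond=None)[0]
s=abs(q[:,2]-A@k)<2.5;q=q[s];A=np.c_[q[:,:2]-q[:,:2].mean(0),np.ones(len(q))];k=np.linalg.lstsq(A,q[:,2],rcond=None)[0]
print(len(q),k,cv2.minAreaRect(q[:,:2].astype(np.float32)))
kn=P[(P[...,2]>62)&(P[...,2]<72)&(abs(P[...,0]-534)<14)&(abs(P[...,1]-365)<14)]
print(len(kn),kn.mean(0) if len(kn) else '')
```

```text
119 [-3.86630463e-02 -1.48876689e-02  3.79740728e+01] ((518.9093627929688, 211.09437561035156), (51.90899658203125, 91.67478942871094), 46.805545806884766)
36 [534.54379218 366.68668133  65.67820807]
```

The top is level at about 39 mm, so the block is flat. I'll grip the knob again.

Emit:
{"api": "servo_tool", "payload": {
  "series": [0.2,-1.0,-9,0,0,0,0.2,0.2,-1,-9,0,0,0,0.2,0.2,0,-9,0,0,0,0.2,0.2,0,-9,0,0,0,0.2,0,0,-8,0,0,0,0.2,0,0,-6,0,0,0,0.2,0,0,0,0,0,0,0.2,0,0,0,0,0,0,-0.2,0,0,0,0,0,0,-0.6,0,0,0,0,0,0,-1,0,0,0,0,0,0,-1,0,0,0,0,0,0,-1,0,0,0,0,0,0,-1,0,0,0,0,0,0,-1]
}}

```text
clock: 17.73
eef_pos: [0.5355, 0.3635, 0.0774]
orientation: [0.108, 3.139, 0.001]
contact_force: [-0.7, -0.6, 4.7]
gripper_width: 0.169
grip_force: 58.8
```

Emit:
{"api": "servo_tool", "payload": {
  "series": [0,0,1,0,0,0,-1,-0.27,-4,0,0,0,0,-1,-0.27,-4,0,0,0,0,-1,-0.27,-4,0,0,0,0,-1,-0.27,-4,0,0,0,0,-1,-0.27,-4,0,0,0,0,-1,-0.27,-4,0,0,0,0,-1,-0.27,-4,0,0,0,0,-1,-0.27,-4,0,0,0,0,-1,-0.27,-4,0,0,0,0,-1,-0.27,-4,0,0,0,0,-1,-0.27,-4,0,0,0,0,-1,-0.27,-4,0,0,0,0,-1,-0.27,-4,0,0,0,0,-1,-0.27,-4,0,0,0,0,-1,-0.27,-4,0,0,0,0,-1,0,0,0,0,0,0,-1]
}}

```text
clock: 19.15
eef_pos: [0.5315, 0.3023, 0.0782]
orientation: [0.109, 3.139, -0.0]
contact_force: [0.1, 1.0, 6.9]
gripper_width: 0.171
grip_force: 59.4
```

Emit:
{"api": "servo_tool", "payload": {
  "series": [-0.14,-2,0,0,0,0,-1,-0.14,-2,0,0,0,0,-1,-0.14,-2,0,0,0,0,-1,0,0,0,0,0,0,-1]
}}

```text
clock: 19.48
eef_pos: [0.5312, 0.2991, 0.0786]
orientation: [0.107, 3.138, 0.007]
contact_force: [0.3, 4.3, 6.5]
gripper_width: 0.174
grip_force: 59.3
```

Emit:
{"api": "servo_tool", "payload": {
  "series": [-0.14,-2,0,0,0,0,-1,-0.14,-2,0,0,0,0,-1,0,0,0,0,0,0,-1]
}}

```text
clock: 19.73
eef_pos: [0.5311, 0.2974, 0.0791]
orientation: [0.105, 3.137, 0.013]
contact_force: [0.4, 8.9, 5.5]
gripper_width: 0.175
grip_force: 59.3
```

The bead is riding up the ridge, as expected (9 N). I'll keep pushing.

Emit:
{"api": "servo_tool", "payload": {
  "series": [-0.14,-2,0,0,0,0,-1,-0.14,-2,0,0,0,0,-1,0,0,0,0,0,0,-1]
}}

```text
clock: 19.98
eef_pos: [0.5307, 0.2908, 0.0789]
orientation: [0.106, 3.138, 0.005]
contact_force: [-0.7, 0.4, 10.6]
gripper_width: 0.17
grip_force: 59.9
```

Emit:
{"api": "servo_tool", "payload": {
  "series": [-0.14,-2,0,0,0,0,-1,0,0,0,0,0,0,-1,0,0,0,0,0,0,-1]
}}

```text
clock: 20.23
eef_pos: [0.5303, 0.2861, 0.0782]
orientation: [0.109, 3.139, -0.002]
contact_force: [0.4, 0.6, 7.7]
gripper_width: 0.169
grip_force: 59.7
```

Over the ridge. I'll press on against the end stop to make sure it is fully home.

Emit:
{"api": "servo_tool", "payload": {
  "series": [-0.1,-1,0,0,0,0,-1,-0.1,-1,0,0,0,0,-1,-0.1,-1,0,0,0,0,-1,0,0,0,0,0,0,-1,0,0,0,0,0,0,-1]
}}

```text
clock: 20.65
eef_pos: [0.5301, 0.2852, 0.0782]
orientation: [0.107, 3.139, 0.004]
contact_force: [1.4, 5.3, 5.2]
gripper_width: 0.169
grip_force: 59.5
```

It stopped at the end stop. I'll relieve the push, release, and lift clear.

Emit:
{"api": "servo_tool", "payload": {
  "series": [0.1,1.5,0,0,0,0,-1,0,0.5,0,0,0,0,-1,0,0,0,0,0,0,-0.3,0,0,0,0,0,0,-0.1,0,0,0,0,0,0,0,0,0,0,0,0,0,0,0,0,10,0,0,0,0,0,0,20,0,0,0,0,0,0,30,0,0,0,0,0,0,30,0,0,0,0,0,0,20,0,0,0,0,0,0,0,0,0,0,0]
}}

```text
clock: 21.65
eef_pos: [0.5317, 0.2878, 0.1929]
orientation: [0.108, 3.133, 0.007]
contact_force: [1.2, 0.3, 1.1]
gripper_width: 0.502
grip_force: 0.0
```

Emit:
{"api": "servo_tool", "payload": {
  "series": [-2,-30,0,0,0,0,0,-2,-30,0,0,0,0,0,-2,-30,0,0,0,0,0,-2,-30,0,0,0,0,0,-2,-30,0,0,0,0,0,-2,-30,0,0,0,0,0,-2,-30,0,0,0,0,0,-2,-30,0,0,0,0,0,-2,-30,0,0,0,0,0,-2,-30,0,0,0,0,0,-2,-30,0,0,0,0,0,-2,-30,0,0,0,0,0,0,0,0,0,0,0,0,0,0,0,0,0,0,0]
}}

```text
clock: 22.82
eef_pos: [0.505, -0.0764, 0.1873]
orientation: [-0.115, -3.138, 0.001]
contact_force: [0.4, 0.3, 0.3]
gripper_width: 0.5
grip_force: 0.0
```

Run:
```python
from h import *
a,d=snap('top','t9');b,_=snap('scene','s9')
c=np.vstack([cv2.resize(x[:,:,::-1],(560,280),interpolation=cv2.INTER_CUBIC) for x in (a[160:260,130:330],b[190:290,150:350])])
cv2.imwrite('pics/c9.png',c)
h=cv2.cvtColor(a,cv2.COLOR_RGB2HSV)
m=np.zeros(a.shape[:2],np.uint8);m[198:220,185:216]=(h[198:220,185:216,1]<40)
n,l,s,c=cv2.connectedComponentsWithStats(m);k=1+np.argmax(s[1:,4]);print(s[k],c[k],ray('top',*c[k],.068)*1000)
P=pts('top',d)*1000;q=P[198:223,208:248];print('lid z',np.percentile(q[...,2],[5,50,95]))
```

```text
[185 198   5  22  91] [186.62637363 207.52747253] [536.04389471 320.99994607  68.        ]
lid z [47.60288927 50.98777967 54.49677115]
```

View pics/c9.png

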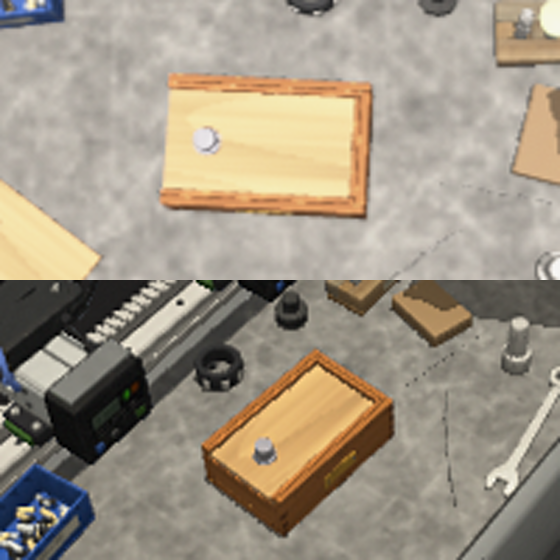

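Both views show the lid fully shut: the knob is at px (203,210), y about 287 mm (home 286.9), and the lid lies level at 51 mm. Handing in.

```bash
python3 -c "
from cell import hand_in
print(hand_in())"
```

```text
the job is handed in; nothing more can be done
None
```

The block was lowered flat into the empty pocket beside its twin, the lid was slid home over the ridge to its end stop and looks fully shut in both views, and the job was handed in at about 23 s of the 67 s allowed.

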